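# Free the sagging bolt of the shears cage and hold its gate ajar

### The job

First clear the white mist bottle out of the way of the cage's gate: stand it upright on top of the narrow raised wooden ledge, near the ledge's middle, and let go of it. Then take the gate's barrel bolt by its upright handle, lift the sagging bolt over the bent lip of its keeper while pulling it back, and with it swing the spring-closed gate ajar to about 30 degrees. Finish while still holding the bolt's handle, the bolt drawn and the gate kept still at that angle; do not knock the bottle over, and leave the tray, scissors and spool where they lie.

Things in the scene. Friction and masses are not known exactly. Their poses are not given: they have to be found in the camera images.
- bottle: White round mist bottle, 40 mm in diameter with straight sides from 0 to 124 mm, then a short neck and grey cap 24 mm wide; 150 mm high in all: hold it about 105 mm up, about 0.16 kg, standing on the table in the way of the gate, 85 to 100 mm in front of it. Origin at the centre of its underside, z up.
- ledge: Narrow raised wooden ledge, fixed: a plank 180 mm long (its x) and only 40 mm wide (its y), top 70 mm above the table, on two legs over a foot plate 80 mm wide. Origin on the table under the plank's centre, z up. It stands to the left of the cage and holds nothing.
- cage: Low grey wire cage for shears, fixed: 160 mm deep (its x), 320 mm wide (its y), 135 mm high. Origin at the centre of its underside, z up. Its front, at x = -80 mm, looks to its -x and has the gate: 12 mm thick, 236 mm wide, running from the hinge line (x = -80, y = -140 mm) towards +y, top edge 135 mm above the table. A fixed post beyond its free edge carries the keeper.
- gate_hinge (a point): Point on the gate's vertical hinge line, 115 mm above the table; in the cage's frame x = -80 mm, y = -140 mm.
- keeper_lip (a point): Middle of the lip's top edge. The keeper is an open-topped steel trough on the post, 40 mm long (along the cage's y, from the gate outwards), that takes the bolt's end; cheeks before and behind stop the gate opening while the bolt is in. Its gate-side end is a lip bent up to 6 mm below the axis of the sagged bolt. Fixed; cheek tops 139 mm above the table.
- bolt: Steel barrel bolt on the gate's front, 0.14 kg. Origin on the rod's axis below the handle, 115 mm above the table at the start. Axes as the cage's when shut, turning with the gate: y along the rod to its tip, z up. Rod 10 mm thick, 105 mm to -y and 80 mm to +y; the tip has a nose turned down to 13 mm below the axis, sagged behind the keeper's lip. It runs 26 mm before the gate's mid-plane.
- bolt_handle (a point): Where to pinch the bolt's upright handle, from above: 45 mm above the bolt's origin, on a round stem 12 mm thick, below its 18 mm end ball (centre 65 mm above the origin). The gate's top edge is 25 mm lower. The handle turns with the gate, not by itself.
- bolt_slide (a joint): How far the bolt is drawn back (its -y, towards the hinge), m: about 0 to 0.003 at the start, 0.05 at most. Without lifting it jams on the lip at about 0.005; beyond 0.025 it is out of the keeper. Friction about 1.2 N; stays where it is left.
- bolt_lift (a joint): How far the bolt is raised in its worn guides, m: 0 sagged, 0.014 at most; it falls back under its weight. The nose clears the lip from about 0.008; once the bolt is drawn it may sink again.
- gate (a joint): Opening angle of the gate about its vertical hinge, rad: 0 shut; it grows as the free edge comes towards the cage's -x (counter-clockwise seen from above). A spring always pulls it shut with about 0.13 Nm when shut and 0.25 Nm at 0.5 rad.
- tray: Lilac shallow tray of two compartments, 100 x 130 x 22 mm, right of the cage; origin at the centre of its underside. Bystander.
- scissors: Scissors with red loops lying on the table, about 145 mm long, blades along their +x. Bystander.
- spool: Small blue spool standing on the table, 30 mm in diameter, 46 mm high; origin at the centre of its underside. Bystander.

How it is judged:
By the outcome, as a careful person would: the job done as asked, in the order asked, and still so for the second after the job is handed in, while the arm keeps its last pose, push and grip.
It also fails if it takes over 45 s, if anything falls off the work surface, if the arm or the gripper's body presses on something with over 40 N, if the wrist force passes 120 N, or if a joint passes its speed limit or range.

### The arm

A 6-joint arm with a two-finger parallel gripper is mounted at the origin on the work surface. World frame = base frame: x ahead of the robot, y to its left, z up, the work surface at z = 0. Lengths are in m, angles in degrees, forces in N, time in s.
With the tool pointing down it reaches from about 0.35 to 0.875 m from the base axis. Payload 4.2 kg.
Tool frame: the origin (TCP) lies midway between the tips of the shut fingers; the grasp point (between the pads) lies 19 mm behind it (r.pinch_z is the distance from the TCP to the grasp point, in m); z points along the fingers, y is the line along which they close (so a half turn about z gives the same grasp; the last joint's range is limited). The gripper opens to 87 mm and grips with 3 to 60 N. Pads are 19 mm wide; open, the fingers measure 117 mm over their backs; the gripper's body (75 mm by 190 mm) begins 51 mm behind the grasp point.
Start: joints at [-50.501, 22.042, 0.453, 0, -68.411, -14.817], TCP at [0.261, -0.568, 0.223] pointing down, gripper open.
Joint ranges: [-179.83, 179.83], [-69.29, 118.12], [-61.27, 80.66], [-181.25, 117.63], [-171.15, -9.14], [-177.46, 177.46]. Speed limits (degrees/s): [159.86, 159.86, 180, 180, 180, 180].

### API

Orientations are given as a 3x3 rotation matrix whose columns are the frame's x, y, z axes.
In Python, from station import r, imaging, models gives the robot as it stands. The module is installed in compiled form; this text tells all that it offers.
- The arm moves only by the tool apply_moves, never from a script. Its argument "moves" is a list of rows, each a list of 2 entries, a list of its own where there are three numbers: the shift along the tool's x, y, z in m, then the turn about the tool's z in degrees. A call has 1 to 5 rows; each row shifts and turns the commanded pose from where the row before left it, along the tool's axes as they then stand; what a row does not reach is not made up. A row lasts 1/12 s, in which the tool goes at most 41.7 mm and 7.16 degrees, less where a joint would pass 70% of its speed; a pose out of reach is approached as far as the arm can. A call is refused whole if a number of a shift passes 0.0417 or a number of a turn 7.16, either way. A call with a gripper value outside its range is refused whole. "hand" is the finger opening in m, from 0 to 0.087, set as the call begins (left out, the last holds). The fingers move at their own pace and stop on an object; the grip force is fixed at half the most. Time passes only in rows, so rows that do not move let the fingers close. It gives the time, the measured TCP pose, the force, the opening and the grip force at its end, in the units of the state.
- r.sense(): the state, without advancing time (a new reading comes with each control period).
- imaging.capture(name): name is "side" or "top" or "wrist"; returns a dict with "frame" (400x640x3 uint8, blue, green, red), "intrinsics" (3x3 intrinsics, pixels), "eye" and "orientation" of the camera in the world. Camera axes: x right, y down, z forward; pixel columns grow to the right and rows downward; lengths in m; the calibration is good to about 2 mm. A picture is of the moment at which its call begins. There is no depth.
- r.finish_job(): hands the job in; it is judged then, once.
Trained networks look in a picture, given as the dict that the camera call returned (one of the last four; its "shot" number tells which), for a name from the list of things; names that differ only in an ending like _2 or _b are one class to them, and where a whole thing is asked for, a point or a joint stands for the part that bears it (a point fixed in the world has none). Each returns a list of dicts, best first, with "confidence" (0 to 1); they miss things now and then, are a little off and sometimes report something else, mostly with a low value. They report only what shows in the picture. A call takes as long as a camera call.
- models.cut_out(picture, target): "region" (400x640 bool, what is visible of it) and "extent" ([left, top, width, height] as shares, 0 to 1, of the picture: columns of its width, rows of its height, round what is visible of it).
- models.place_of(picture, target): "at" ([column, row] as shares, 0 to 1, of the picture: columns of its width, rows of its height: a listed point, or the origin of a listed thing).
The state is a dict: "time_s": time; "joints": joint angles; "joint_velocities": joint speeds; "effort": joint torques, N m; "tcp_pos": TCP position; "ee_rot": TCP orientation; "wrist_force": force on the tool from outside, world axes, zero at the start; "moment": the same for the moment, N m; "gripper_width": opening from 0.0 (shut) to 1.0 (fully open); "gripper_force": force on a finger pad.
Only numpy, scipy, OpenCV 4.12 (cv2) and the standard library are available. Lean on these libraries where they do the work, as an engineer would, in place of code of your own. Each camera call takes 0.05 s, during which the arm holds its last target. There are 200 camera calls.

## Working session

There is one attempt and no reset: what is moved stays moved. The work goes in short steps, Python scripts to look and compute and a tool call to move; the robot and the scene stay as the last step left them, time stands still between calls to the robot, and variables do not carry over. Pictures are saved under pics/ and viewed, at most 10 in all, crops included, and the job is handed in when it is done.

Besides the shell and the picture viewer there is one more tool, called by a JSON object that holds its "name" and its "arguments", one argument or row to a line. apply_moves: Moves the arm, as the interface text tells. Its arguments: {"type":"object","properties":{"moves":{"type":"array"},"hand":{"type":"number"}},"required":["moves"]}

```bash
mkdir -p pics
cat > h.py <<'E'
import numpy as np, cv2
from station import r, imaging, models
def ray(p,at):
    K=np.array(p["intrinsics"]);R=np.array(p["orientation"]);e=np.array(p["eye"])
    d=R@np.linalg.inv(K)@np.array([at[0]*640,at[1]*400,1.]);return e,d/np.linalg.norm(d)
def onz(p,at,z):
    e,d=ray(p,at);return e+d*(z-e[2])/d[2]
def tri(rs):
    A=sum(np.eye(3)-np.outer(d,d) for e,d in rs);b=sum((np.eye(3)-np.outer(d,d))@e for e,d in rs)
    X=np.linalg.solve(A,b);return X,[np.linalg.norm((np.eye(3)-np.outer(d,d))@(X-e)) for e,d in rs]
E
python3 - <<'E'
from h import *
print(r.sense())
P={n:imaging.capture(n) for n in("side","top")}
for n in P: cv2.imwrite(f"pics/{n}0.png",P[n]["frame"]); print(n,P[n]["eye"],np.round(P[n]["orientation"],3).tolist())
for t in["bottle","ledge","cage","gate_hinge","keeper_lip","bolt","bolt_handle","tray","scissors","spool"]:
    L=[]
    for n in P:
        o=models.place_of(P[n],t)
        if o:
            print(t,n,np.round(np.array(o[0]["at"])*[640,400],1),round(o[0]["confidence"],2)); L.append(ray(P[n],o[0]["at"]))
            z={"bottle":0,"ledge":0,"cage":0,"gate_hinge":.115,"keeper_lip":.109,"bolt":.115,"bolt_handle":.16}.get(t,0)
            print("   onz",np.round(onz(P[n],o[0]["at"],z),4))
    if len(L)==2: x,e=tri(L);print("  tri",np.round(x,4),np.round(e,4))
E
```

```text
{'time_s': 0.0, 'joints': array([-5.04994732e+01,  2.20897599e+01,  3.79344595e-01, -2.79468932e-02,
       -6.84120282e+01, -1.48172378e+01]), 'joint_velocities': array([ 0.00289403, -0.03158939, -0.01143707, -0.03026216, -0.01545804,
       -0.02948413]), 'effort': array([ 3.82364333e-04, -3.90667498e+01,  1.87409341e+01,  4.21978891e+00,
        1.10209628e-02, -2.04368316e-04]), 'tcp_pos': array([ 0.26076376, -0.56733143,  0.22146989]), 'ee_rot': array([[-9.08705092e-01, -4.17437464e-01, -1.00934586e-03],
       [-4.17438671e-01,  9.08703033e-01,  1.93744538e-03],
       [ 1.08433359e-04,  2.18190647e-03, -9.99997614e-01]]), 'wrist_force': array([ 0.25542946, -0.06305801,  0.14152436]), 'moment': array([-0.04204823, -0.0211472 ,  0.00775266]), 'gripper_force': 0.0, 'gripper_width': 0.9966571561892572}
side [0.15419043 0.61589077 0.63681164] [[-0.842, -0.32, 0.435], [-0.54, 0.474, -0.696], [0.016, -0.821, -0.571]]
top [ 0.43976559 -0.03063767  1.16154736] [[-0.028, -0.995, 0.091], [-1.0, 0.029, 0.012], [-0.015, -0.09, -0.996]]
bottle top [312.  229.1] 0.54
   onz [ 0.4849 -0.0076 
[... 868 characters left out ...]

bolt_handle side [324.5 179.5] 0.64
   onz [ 0.5624 -0.0325  0.16  ]
bolt_handle top [320.6 192.2] 0.72
   onz [ 0.5622 -0.0326  0.16  ]
  tri [ 0.5623 -0.0326  0.16  ] [0.0001 0.0001]
tray side [404.1 190.2] 0.86
   onz [ 0.4621 -0.3356  0.    ]
tray top [441.4 234.3] 0.56
   onz [ 0.4618 -0.3452  0.    ]
  tri [ 0.4636 -0.3463 -0.0066] [0.0018 0.0018]
scissors side [400.9 228. ] 0.92
   onz [ 0.3966 -0.1583  0.    ]
scissors top [372.1 256.7] 0.58
   onz [ 0.4086 -0.1622  0.    ]
  tri [ 0.4038 -0.1648 -0.007 ] [0.005 0.005]
spool side [294.  216.1] 0.62
   onz [ 0.6654 -0.0408  0.    ]
spool top [256.9 265.2] 0.69
   onz [0.3948 0.1388 0.    ]
  tri [0.4496 0.1426 0.2073] [0.0578 0.0578]
```

View pics/side0.png

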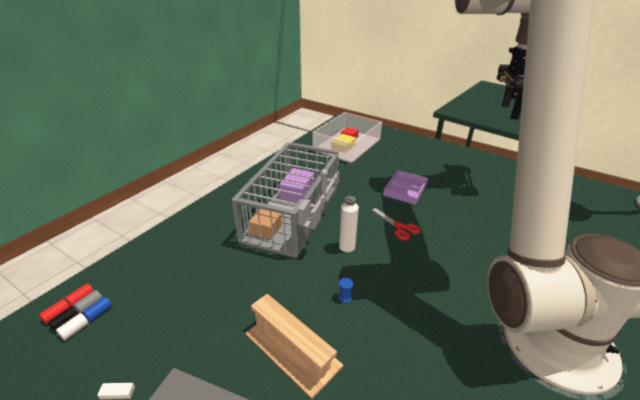

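View pics/top0.png

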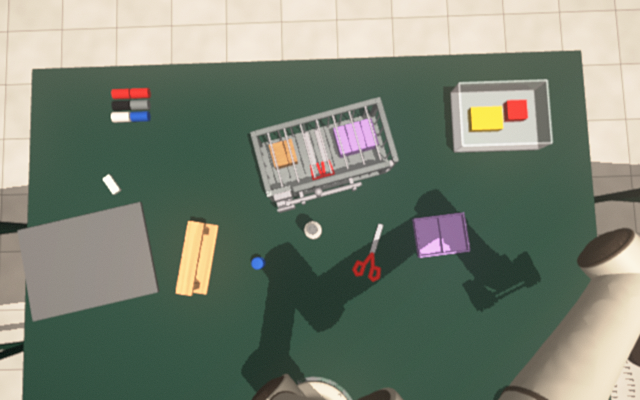

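The side view shows the bottle at (348,224), spool at (345,290), ledge at (295,340), cage at (288,198) and scissors at (400,225). The top view agrees: bottle (313,229), spool (257,264), ledge (197,258). The network's "spool" in the side view was wrong. Next I fit poses to the masks.

```bash
cat >> h.py <<'E'
def proj(p,X):
    q=(np.asarray(X)-p["eye"])@np.array(p["orientation"])@np.array(p["intrinsics"]).T
    return q[:,:2]/q[:,2:]
def hullmask(p,parts):
    m=np.zeros((400*4,640*4),np.uint8)
    for X in parts: cv2.fillConvexPoly(m,cv2.convexHull((proj(p,X)*4).astype(np.int32)),1)
    return cv2.resize(m*255,(640,400),interpolation=cv2.INTER_AREA)/255.
def box(x0,x1,y0,y1,z0,z1): return np.array([[x,y,z] for x in(x0,x1) for y in(y0,y1) for z in(z0,z1)])
def cyl(R,z0,z1): a=np.linspace(0,6.283,32);return np.vstack([np.c_[R*np.cos(a),R*np.sin(a),0*a+z] for z in(z0,z1)])
def place(X,x,y,t): c,s=np.cos(t),np.sin(t);return X@np.array([[c,s,0],[-s,c,0],[0,0,1]])+[x,y,0]
BOT=[cyl(.02,0,.124),cyl(.012,.124,.15)]
LED=[box(-.09,.09,-.02,.02,.055,.07),box(-.09,.09,-.04,.04,0,.006),box(-.07,.07,-.015,.015,0,.06)]
def fit(views,parts,x0):
    from scipy.optimize import minimize
    f=lambda v:sum(1-np.minimum(m,M).sum()/np.maximum(m,M).sum() for p,M in views for m in[hullmask(p,[place(X,v[0],v[1],v[2] if len(v)>2 else 0) for X in parts])])
    n=len(x0);o=minimize(f,x0,method="Nelder-Mead",options=dict(initial_simplex=[x0]+[np.array(x0)+np.eye(n)[i]*[.012,.012,.1][i] for i in range(n)],xatol=1e-4,fatol=1e-5))
    return o.x,o.fun/len(views)
E
python3 - <<'E'
from h import *
P={n:imaging.capture(n) for n in("side","top")}
CAGE=[box(-.08,.08,-.16,.16,0,.135)]
for t,parts,x0 in(("bottle",BOT,[.485,-.008]),("ledge",LED,[.42,.294,-.2]),("cage",CAGE,[.672,-.042,.25])):
    V=[]
    for n in P:
        o=models.cut_out(P[n],t)
        if o: V.append((P[n],o[0]["region"].astype(float)));print(t,n,round(o[0]["confidence"],2),o[0]["region"].sum(),np.round(np.array(o[0]["extent"])*[640,400,640,400]), np.round(fit(V[-1:],parts,x0)[0],4))
    print("both",*fit(V,parts,x0))
o,h=[models.place_of(P["top"],"cage")[0]["at"],models.place_of(P["top"],"gate_hinge")[0]["at"]]
E
```

```text
bottle side 0.78 861 [343. 201.  14.  53.] [ 0.4788 -0.0147]
bottle top 0.47 226 [305. 218.  17.  23.] [ 0.4792 -0.0129]
both [ 0.47861422 -0.01341909] 0.08181243696339124
ledge side 0.97 4829 [243. 293. 101. 106.] [ 0.4208  0.2921 -0.1781]
ledge top 0.77 2311 [177. 221.  42.  73.] [ 0.4216  0.2939 -0.1887]
both [ 0.42133653  0.29251816 -0.18488041] 0.0421682323958687
cage side 0.67 7312 [233. 146. 105. 108.] [ 0.6761 -0.0487  0.2377]
cage top 0.91 9810 [252.  96. 146. 118.] [ 0.6732 -0.0439  0.2437]
both [ 0.67412875 -0.04512521  0.23831889] 0.1567151251906943
```

{"name": "apply_moves", "arguments": {
  "moves": [
    [[0,0,0],5.5],
    [[0,0,0],5.6],
    [[-0.019,0.027,0],0],
    [[-0.019,0.027,0],0],
    [[-0.019,0.027,0],0]
  ],
  "hand": 0.087
}}

```text
time_s: 2.02
tcp_pos: [0.2974, -0.4749, 0.2222]
ee_rot: [[-0.972, -0.233, -0.0], [-0.233, 0.972, 0.0], [0.0, 0.0, -1.0]]
wrist_force: [0.6, -0.1, 0.2]
gripper_width: 0.999
gripper_force: 0.0
```

{"name": "apply_moves", "arguments": {
  "moves": [
    [[-0.019,0.027,0],0],
    [[-0.019,0.027,0],0],
    [[-0.019,0.027,0],0],
    [[-0.019,0.027,0],0],
    [[-0.019,0.027,0],0]
  ]
}}

```text
time_s: 2.43
tcp_pos: [0.3583, -0.3208, 0.2228]
ee_rot: [[-0.972, -0.235, 0.001], [-0.235, 0.972, -0.0], [-0.001, -0.0, -1.0]]
wrist_force: [0.5, 0.2, -0.3]
gripper_width: 1.0
gripper_force: 0.0
```

{"name": "apply_moves", "arguments": {
  "moves": [
    [[-0.019,0.027,0],0],
    [[-0.019,0.027,0],0],
    [[-0.019,0.027,0],0],
    [[-0.019,0.027,0],0],
    [[-0.019,0.027,0],0]
  ]
}}

```text
time_s: 2.85
tcp_pos: [0.419, -0.1671, 0.223]
ee_rot: [[-0.972, -0.235, 0.001], [-0.235, 0.972, -0.0], [-0.001, -0.0, -1.0]]
wrist_force: [0.4, -0.2, 0.1]
gripper_width: 1.0
gripper_force: 0.0
```

{"name": "apply_moves", "arguments": {
  "moves": [
    [[-0.019,0.027,0],0],
    [[-0.019,0.027,0],0],
    [[0,0,0],0],
    [[0,0,0],0]
  ]
}}

```text
time_s: 3.18
tcp_pos: [0.4434, -0.1059, 0.2227]
ee_rot: [[-0.971, -0.238, 0.0], [-0.238, 0.971, 0.0], [-0.0, -0.0, -1.0]]
wrist_force: [0.4, -1.0, -0.8]
gripper_width: 0.999
gripper_force: 0.0
```

{"name": "apply_moves", "arguments": {
  "moves": [
    [[-0.0187,0.0271,0],0],
    [[-0.0187,0.0271,0],0],
    [[-0.0187,0.0271,0],0],
    [[0,0,0],0],
    [[0,0,0],0]
  ]
}}

```text
time_s: 3.6
tcp_pos: [0.4785, -0.0149, 0.2224]
ee_rot: [[-0.972, -0.236, -0.001], [-0.236, 0.972, -0.0], [0.001, -0.0, -1.0]]
wrist_force: [-0.7, -1.0, 0.1]
gripper_width: 0.999
gripper_force: 0.0
```

{"name": "apply_moves", "arguments": {
  "moves": [
    [[0,0,0.03],0],
    [[0,0,0.03],0],
    [[0,0,0.03],0],
    [[0,0,0.03],0],
    [[0,0,0.017],0]
  ]
}}

```text
time_s: 4.02
tcp_pos: [0.4758, -0.0172, 0.0828]
ee_rot: [[-0.973, -0.232, -0.005], [-0.232, 0.973, -0.001], [0.005, 0.0, -1.0]]
wrist_force: [0.1, -0.1, -0.1]
gripper_width: 0.998
gripper_force: 0.0
```

{"name": "apply_moves", "arguments": {
  "moves": [
    [[0,0,0],0],
    [[0,0,0],0]
  ]
}}

```text
time_s: 4.18
tcp_pos: [0.4778, -0.0165, 0.0853]
ee_rot: [[-0.972, -0.233, -0.002], [-0.233, 0.972, -0.001], [0.002, -0.001, -1.0]]
wrist_force: [-0.8, -0.3, 0.5]
gripper_width: 0.999
gripper_force: 0.0
```

Run:
```python
from h import *
s=r.sense();print(s["tcp_pos"],s["wrist_force"])
p=imaging.capture("side");cv2.imwrite("pics/s1.png",cv2.resize(p["frame"][120:300,220:440],None,fx=3,fy=3))
o=models.cut_out(p,"bottle");print(o[0]["confidence"],fit([(p,o[0]["region"].astype(float))],BOT,[.479,-.0137]))
```

```text
[ 0.47779568 -0.01651853  0.08534969] [-0.77130998 -0.2585054   0.46444795]
0.97 (array([ 0.47755616, -0.012924  ]), np.float64(0.5604900526881531))
```

View pics/s1.png

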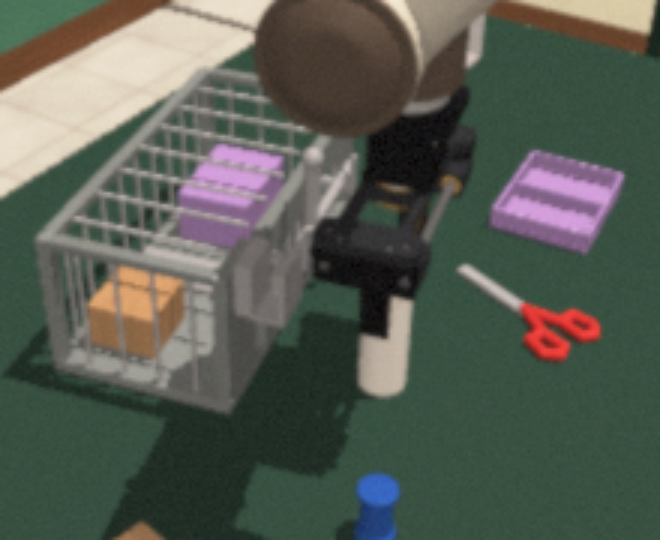

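The picture shows the fingers straddling the bottle (bottle base at crop (380,385)). The handle ball at crop (313,157) is clear of the gripper. I'll centre and close.

{"name": "apply_moves", "arguments": {
  "moves": [
    [[-0.001,0.003,0],0],
    [[0,0,0],0]
  ]
}}

```text
time_s: 4.45
tcp_pos: [0.4797, -0.0116, 0.087]
ee_rot: [[-0.972, -0.235, 0.003], [-0.235, 0.972, 0.001], [-0.003, 0.0, -1.0]]
wrist_force: [0.3, -0.1, -0.8]
gripper_width: 0.999
gripper_force: 0.0
```

{"name": "apply_moves", "arguments": {
  "moves": [
    [[0,0,0],0],
    [[0,0,0],0],
    [[0,0,0],0],
    [[0,0,0],0],
    [[0,0,0],0]
  ],
  "hand": 0.02
}}

```text
time_s: 4.87
tcp_pos: [0.4786, -0.0119, 0.0856]
ee_rot: [[-0.972, -0.235, 0.0], [-0.235, 0.972, 0.0], [-0.0, -0.0, -1.0]]
wrist_force: [0.3, -0.3, -0.3]
gripper_width: 0.707
gripper_force: 0.0
```

{"name": "apply_moves", "arguments": {
  "moves": [
    [[0,0,0],0],
    [[0,0,0],0],
    [[0,0,0],0],
    [[0,0,0],0],
    [[0,0,0],0]
  ]
}}

```text
time_s: 5.28
tcp_pos: [0.4786, -0.0119, 0.0855]
ee_rot: [[-0.972, -0.235, -0.0], [-0.235, 0.972, -0.0], [0.0, -0.0, -1.0]]
wrist_force: [0.1, -0.5, -0.9]
gripper_width: 0.454
gripper_force: 29.9
```

{"name": "apply_moves", "arguments": {
  "moves": [
    [[0,0,-0.015],0],
    [[0,0,-0.03],0],
    [[0,0,-0.03],0],
    [[0,0,-0.03],0],
    [[0,0,-0.015],0]
  ]
}}

```text
time_s: 5.7
tcp_pos: [0.48, -0.0118, 0.2091]
ee_rot: [[-0.972, -0.235, 0.005], [-0.235, 0.972, 0.001], [-0.005, -0.0, -1.0]]
wrist_force: [0.5, 0.4, -1.8]
gripper_width: 0.451
gripper_force: 29.9
```

{"name": "apply_moves", "arguments": {
  "moves": [
    [[0,0.014,0],0],
    [[-0.002,0.0285,0],0],
    [[-0.002,0.0285,0],0],
    [[-0.002,0.0285,0],0],
    [[-0.002,0.0285,0],0]
  ]
}}

```text
time_s: 6.12
tcp_pos: [0.4555, 0.1153, 0.2052]
ee_rot: [[-0.972, -0.234, -0.001], [-0.234, 0.972, -0.0], [0.001, 0.0, -1.0]]
wrist_force: [1.5, 0.1, -1.5]
gripper_width: 0.45
gripper_force: 29.9
```

{"name": "apply_moves", "arguments": {
  "moves": [
    [[-0.002,0.0285,0],0],
    [[-0.002,0.0285,0],0],
    [[-0.002,0.0285,0],0],
    [[-0.002,0.0285,0],0],
    [[0,0.0285,0],0]
  ]
}}

```text
time_s: 6.53
tcp_pos: [0.43, 0.256, 0.2051]
ee_rot: [[-0.972, -0.235, -0.001], [-0.235, 0.972, -0.0], [0.001, -0.0, -1.0]]
wrist_force: [0.4, 0.6, -2.2]
gripper_width: 0.448
gripper_force: 29.9
```

{"name": "apply_moves", "arguments": {
  "moves": [
    [[0,0.0285,0],0],
    [[0,0.012,0],0],
    [[0,0,0],0],
    [[0,0,0],0],
    [[0,0,0],0]
  ]
}}

```text
time_s: 6.95
tcp_pos: [0.4209, 0.2932, 0.2052]
ee_rot: [[-0.972, -0.234, -0.001], [-0.234, 0.972, -0.001], [0.001, -0.001, -1.0]]
wrist_force: [0.3, 0.1, -1.2]
gripper_width: 0.452
gripper_force: 29.9
```

Run:
```python
from h import *
s=r.sense();print(s["tcp_pos"],s["wrist_force"],s["gripper_width"],s["gripper_force"])
V=[]
for n in("side","top"):
    p=imaging.capture(n);cv2.imwrite(f"pics/{n}2.png",p["frame"])
    for t in("ledge","bottle"):
        for f in(models.place_of,):
            o=f(p,t)
            if o: print(n,t,np.array(o[0]["at"])*[640,400],o[0]["confidence"], onz(p,o[0]["at"],0 if t=="ledge" else s["tcp_pos"][2]-.0855))
    b=models.cut_out(p,"bottle")
    if b: print(n,b[0]["confidence"],np.array(b[0]["extent"])*[640,400,640,400])
a=cv2.imread("pics/side2.png")[180:400,200:400];b=cv2.imread("pics/top2.png")[180:400,130:330]
cv2.imwrite("pics/c2.png",cv2.resize(np.hstack([a,b]),(800,440)))
```

```text
[0.42092071 0.29316247 0.20516083] [ 0.2676596   0.13491427 -1.17132482] 0.4520335162423706 29.936707390797892
side bottle [292.096 307.88 ] 0.94 [0.4196636  0.28996952 0.11966083]
side 0.96 [278.72  265.     23.104  53.12 ]
top ledge [200.192 256.32 ] 0.75 [0.42187532 0.28733204 0.        ]
top 0.44 [289.088 180.8    73.792  24.28 ]
```

View pics/c2.png

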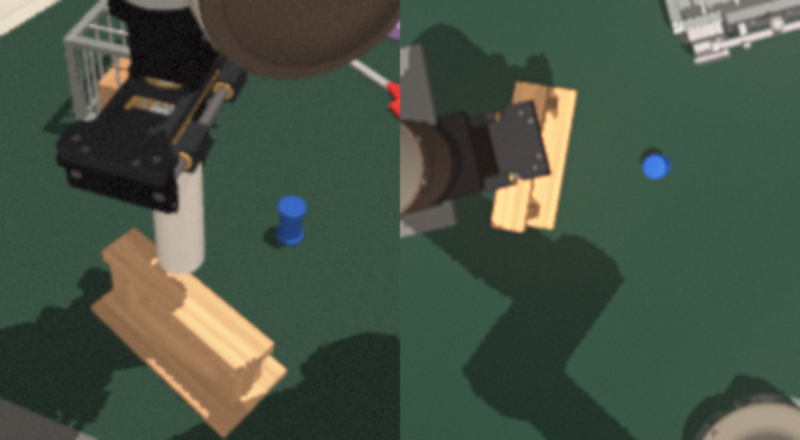

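The side crop shows the bottle over the middle of the plank (base at about (180,265)), gripped straight; the top crop shows the gripper over the ledge. Now lower.

{"name": "apply_moves", "arguments": {
  "moves": [
    [[0,-0.0005,0.016],0],
    [[0,0,0.016],0],
    [[0,0,0.01],0],
    [[0,0,0.004],0],
    [[0,0,0],0]
  ]
}}

```text
time_s: 7.77
tcp_pos: [0.421, 0.2932, 0.1586]
ee_rot: [[-0.972, -0.235, -0.001], [-0.235, 0.972, -0.002], [0.002, -0.001, -1.0]]
wrist_force: [-0.7, 0.2, -2.4]
gripper_width: 0.452
gripper_force: 29.9
```

{"name": "apply_moves", "arguments": {
  "moves": [
    [[0,0,0.001],0],
    [[0,0,0.001],0],
    [[0,0,0],0],
    [[0,0,0],0]
  ]
}}

```text
time_s: 8.1
tcp_pos: [0.4215, 0.2939, 0.1581]
ee_rot: [[-0.972, -0.235, 0.001], [-0.235, 0.972, 0.001], [-0.001, 0.001, -1.0]]
wrist_force: [-0.1, -0.6, -0.0]
gripper_width: 0.455
gripper_force: 29.9
```

{"name": "apply_moves", "arguments": {
  "moves": [
    [[0,0,0.001],0],
    [[0,0,0],0],
    [[0,0,0],0]
  ]
}}

```text
time_s: 8.35
tcp_pos: [0.4212, 0.2937, 0.1566]
ee_rot: [[-0.972, -0.235, 0.0], [-0.235, 0.972, 0.0], [-0.0, 0.0, -1.0]]
wrist_force: [0.3, 0.2, -0.7]
gripper_width: 0.449
gripper_force: 29.9
```

{"name": "apply_moves", "arguments": {
  "moves": [
    [[0,0,0.001],0],
    [[0,0,0],0],
    [[0,0,0],0]
  ]
}}

```text
time_s: 8.6
tcp_pos: [0.4213, 0.2936, 0.1555]
ee_rot: [[-0.972, -0.235, -0.0], [-0.235, 0.972, -0.0], [0.0, -0.0, -1.0]]
wrist_force: [0.2, -0.1, -1.6]
gripper_width: 0.45
gripper_force: 29.9
```

Run:
```python
from h import *
s=r.sense();print(s["tcp_pos"],s["wrist_force"])
p=imaging.capture("side");cv2.imwrite("pics/s3.png",cv2.resize(p["frame"][230:400,220:360],None,fx=3.5,fy=3.5))
print([np.round(onz(p,o["at"],.07),4) for o in models.place_of(p,"bottle")[:1]])
```

```text
[0.42125822 0.29364084 0.1555136 ] [ 0.19569562 -0.12584369 -1.59194878]
[array([0.4225, 0.2963, 0.07  ])]
```

View pics/s3.png

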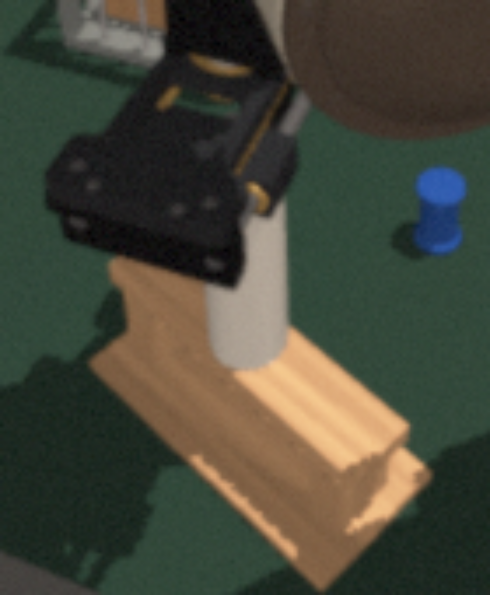

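The crop shows the bottle base (centre about (248,344)) roughly 3 mm towards the near edge of the plank, and still hanging by force. I'll nudge it in and lower it.

{"name": "apply_moves", "arguments": {
  "moves": [
    [[0,-0.003,0],0],
    [[0,0,0],0],
    [[0,0,0.001],0],
    [[0,0,0],0],
    [[0,0,0],0]
  ]
}}

```text
time_s: 9.12
tcp_pos: [0.4223, 0.2906, 0.1555]
ee_rot: [[-0.972, -0.235, 0.001], [-0.235, 0.972, -0.0], [-0.001, -0.0, -1.0]]
wrist_force: [-2.3, -1.8, 6.2]
gripper_width: 0.454
gripper_force: 30.0
```

{"name": "apply_moves", "arguments": {
  "moves": [
    [[0,0,0.001],0],
    [[0,0,0],0],
    [[0,0,0],0]
  ]
}}

```text
time_s: 9.37
tcp_pos: [0.4226, 0.2907, 0.1555]
ee_rot: [[-0.972, -0.236, 0.002], [-0.236, 0.972, 0.0], [-0.002, -0.0, -1.0]]
wrist_force: [-2.8, -2.9, 11.3]
gripper_width: 0.452
gripper_force: 30.0
```

Contact is made. I'll relieve the press, open and retreat upwards.

{"name": "apply_moves", "arguments": {
  "moves": [
    [[0,0,-0.0015],0],
    [[0,0,0],0],
    [[0,0,0],0]
  ]
}}

```text
time_s: 9.62
tcp_pos: [0.4222, 0.2911, 0.1555]
ee_rot: [[-0.972, -0.235, 0.001], [-0.235, 0.972, 0.001], [-0.001, 0.001, -1.0]]
wrist_force: [-0.6, 0.5, 4.3]
gripper_width: 0.456
gripper_force: 30.0
```

{"name": "apply_moves", "arguments": {
  "moves": [
    [[0,0,0],0],
    [[0,0,0],0],
    [[0,0,0],0],
    [[0,0,0],0],
    [[0,0,0],0]
  ],
  "hand": 0.087
}}

```text
time_s: 10.03
tcp_pos: [0.4219, 0.2907, 0.1547]
ee_rot: [[-0.972, -0.235, -0.0], [-0.235, 0.972, -0.0], [0.0, -0.0, -1.0]]
wrist_force: [-0.3, 1.3, 0.2]
gripper_width: 0.741
gripper_force: 0.0
```

{"name": "apply_moves", "arguments": {
  "moves": [
    [[0,0,0],0],
    [[0,0,0],0],
    [[0,0,0],0],
    [[0,0,-0.005],0],
    [[0,0,-0.01],0]
  ]
}}

```text
time_s: 10.45
tcp_pos: [0.4214, 0.2901, 0.1695]
ee_rot: [[-0.972, -0.235, -0.002], [-0.235, 0.972, -0.002], [0.002, -0.002, -1.0]]
wrist_force: [-0.9, -0.5, -1.0]
gripper_width: 0.986
gripper_force: 0.0
```

{"name": "apply_moves", "arguments": {
  "moves": [
    [[0,0,-0.02],0],
    [[0,0,-0.025],0],
    [[0,0,-0.025],0],
    [[0,0,-0.02],0],
    [[0,0,0],0]
  ]
}}

```text
time_s: 10.87
tcp_pos: [0.4241, 0.2924, 0.2661]
ee_rot: [[-0.972, -0.236, 0.008], [-0.236, 0.972, 0.007], [-0.01, 0.005, -1.0]]
wrist_force: [-0.1, -0.0, 0.6]
gripper_width: 1.002
gripper_force: 0.0
```

Run:
```python
from h import *
s=r.sense();print(s["tcp_pos"],s["wrist_force"],s["gripper_width"])
p=imaging.capture("side");cv2.imwrite("pics/s4.png",cv2.resize(p["frame"][200:400,200:360],None,fx=3,fy=3))
```

```text
[0.42405488 0.29238391 0.26612948] [-0.11179032 -0.02620735  0.63226323] 1.0024831345215175
```

View pics/s4.png

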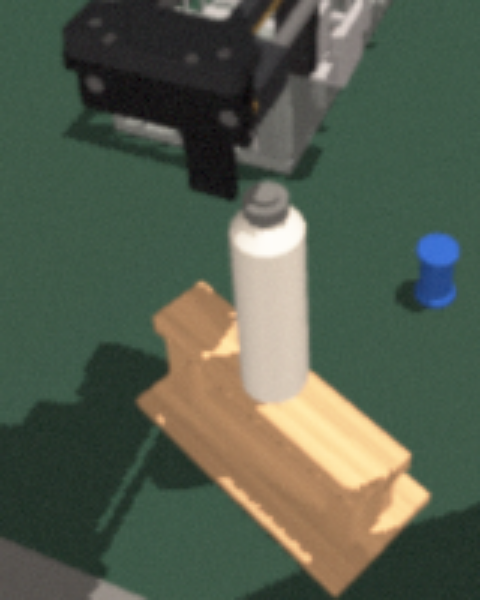

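The bottle stands upright, centred on the ledge (crop (272,390)). On to the handle.

{"name": "apply_moves", "arguments": {
  "moves": [
    [[-0.002,-0.015,0],0],
    [[-0.0048,-0.029,0],0],
    [[-0.0048,-0.029,0],0],
    [[-0.0048,-0.029,0],0],
    [[-0.0048,-0.029,0],0]
  ]
}}

```text
time_s: 11.33
tcp_pos: [0.4731, 0.167, 0.2597]
ee_rot: [[-0.972, -0.235, -0.001], [-0.235, 0.972, -0.0], [0.001, -0.0, -1.0]]
wrist_force: [1.0, 0.5, 0.6]
gripper_width: 1.001
gripper_force: 0.0
```

{"name": "apply_moves", "arguments": {
  "moves": [
    [[-0.0048,-0.029,0],0],
    [[-0.0048,-0.029,0],0],
    [[-0.0048,-0.029,0],0],
    [[-0.0048,-0.029,0],0],
    [[-0.0048,-0.029,0],0]
  ]
}}

```text
time_s: 11.75
tcp_pos: [0.5306, 0.0316, 0.2596]
ee_rot: [[-0.972, -0.235, -0.001], [-0.235, 0.972, -0.0], [0.001, 0.0, -1.0]]
wrist_force: [0.6, 0.4, -0.1]
gripper_width: 1.002
gripper_force: 0.0
```

{"name": "apply_moves", "arguments": {
  "moves": [
    [[-0.0048,-0.029,0],0],
    [[-0.0048,-0.029,0],0],
    [[-0.003,-0.015,0],0],
    [[0,0,0],0],
    [[0,0,0],0]
  ]
}}

```text
time_s: 12.17
tcp_pos: [0.5597, -0.0356, 0.2592]
ee_rot: [[-0.972, -0.233, -0.002], [-0.233, 0.973, 0.0], [0.002, 0.0, -1.0]]
wrist_force: [-0.3, 0.1, -1.0]
gripper_width: 1.001
gripper_force: 0.0
```

Run:
```python
from h import *
s=r.sense();print(s["tcp_pos"]);L={"bolt_handle":[],"bolt":[],"keeper_lip":[],"gate_hinge":[]}
for n in("side","top","wrist"):
    p=imaging.capture(n)
    if n=="wrist":cv2.imwrite("pics/w5.png",p["frame"])
    for t,z in(("bolt_handle",.16),("bolt",.115),("keeper_lip",.109),("gate_hinge",.115)):
        o=models.place_of(p,t)
        if o: print(n,t,np.round(np.array(o[0]["at"])*[640,400]),round(o[0]["confidence"],2),np.round(onz(p,o[0]["at"],z),4));L[t].append(ray(p,o[0]["at"]))
for t in L:
    if len(L[t])>1:print(t,tri(L[t]))
```

```text
[ 0.55973004 -0.03560396  0.259197  ]
side bolt_handle [325. 180.] 0.74 [ 0.5607 -0.0304  0.16  ]
side bolt [324. 192.] 0.53 [ 0.569 -0.044  0.115]
side keeper_lip [317. 216.] 0.97 [0.5343 0.0408 0.109 ]
side gate_hinge [397. 227.] 0.42 [ 0.3624 -0.0171  0.115 ]
top bolt_handle [390. 164.] 0.46 [ 0.6225 -0.1925  0.16  ]
top gate_hinge [388. 161.] 0.67 [ 0.6376 -0.1951  0.115 ]
wrist bolt_handle [327. 202.] 0.74 [ 0.5623 -0.0288  0.16  ]
wrist bolt [327. 190.] 0.66 [ 0.5618 -0.0286  0.115 ]
wrist keeper_lip [389. 187.] 0.59 [0.5444 0.0348 0.109 ]
wrist gate_hinge [155. 210.] 0.73 [ 0.6259 -0.1997  0.115 ]
bolt_handle (array([ 0.59659479, -0.10279735,  0.13574807]), [np.float64(0.023472544936295216), np.float64(0.09629340665320056), np.float64(0.08101161981773385)])
bolt (array([ 0.55937399, -0.02930828,  0.12666433]), [np.float64(0.0003164375413183832), np.float64(0.0003164375413181959)])
keeper_lip (array([0.54216155, 0.0349319 , 0.10331302]), [np.float64(0.0034610559592620988), np.float64(0.003461055959262095)])
gate_hinge (array([ 0.58807621, -0.23363609, -0.01883842]), [np.float64(0.16043293563151792), np.float64(0.07605643219713344), np.float64(0.08947966886134012)])
```

View pics/w5.png

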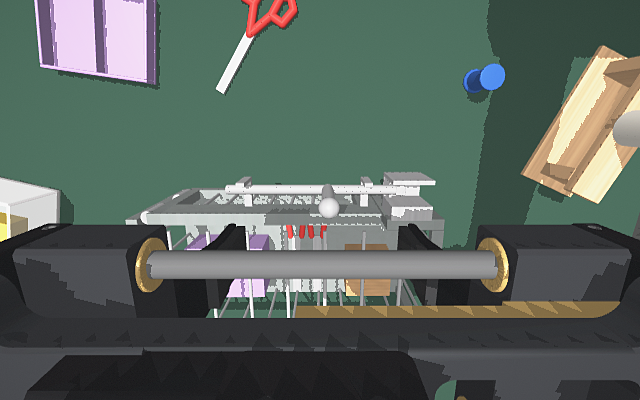

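The wrist view shows the handle ball at (329,207) with the bolt running parallel to the fingers' closing line. Descend to the stem and pinch.

{"name": "apply_moves", "arguments": {
  "moves": [
    [[-0.003,0.004,0],0],
    [[0,0,0.03],0],
    [[0,0,0.03],0],
    [[0,0,0.03],0],
    [[0,0,0.02],0]
  ],
  "hand": 0.055
}}

```text
time_s: 13.33
tcp_pos: [0.5608, -0.0302, 0.1473]
ee_rot: [[-0.972, -0.234, -0.003], [-0.234, 0.972, 0.0], [0.003, 0.001, -1.0]]
wrist_force: [0.6, -0.2, 0.5]
gripper_width: 0.71
gripper_force: 0.0
```

{"name": "apply_moves", "arguments": {
  "moves": [
    [[0,0,0.008],0],
    [[0,0,0],0],
    [[0,0,0],0]
  ]
}}

```text
time_s: 13.58
tcp_pos: [0.5629, -0.0302, 0.1428]
ee_rot: [[-0.972, -0.235, 0.001], [-0.235, 0.972, -0.0], [-0.001, -0.001, -1.0]]
wrist_force: [0.7, -0.3, 0.2]
gripper_width: 0.639
gripper_force: 0.0
```

Run:
```python
from h import *
s=r.sense();print(s["tcp_pos"],s["wrist_force"])
p=imaging.capture("side");a=cv2.resize(p["frame"][130:250,270:400],None,fx=3,fy=3)
for o in models.place_of(p,"bolt_handle")[:1]: print(onz(p,o["at"],.16),o["confidence"])
p=imaging.capture("wrist");b=cv2.resize(p["frame"],(576,360))
for o in models.place_of(p,"bolt_handle")[:1]: print(onz(p,o["at"],.16),o["confidence"])
cv2.imwrite("pics/c6.png",np.hstack([a,b[:,90:490]]))
```

```text
[ 0.56293503 -0.03023202  0.14277976] [ 0.70098877 -0.25363806  0.16891129]
[ 0.55946079 -0.02624461  0.16      ] 0.54
[ 0.56111445 -0.02832924  0.16      ] 0.83
```

View pics/c6.png

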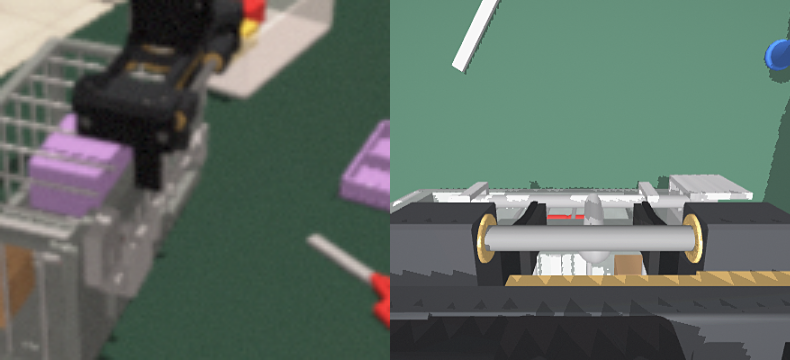

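The handle (crop (595,230)) stands between the two fingers. Close.

{"name": "apply_moves", "arguments": {
  "moves": [
    [[0.001,0,0.002],0],
    [[0,0,0],0],
    [[0,0,0],0],
    [[0,0,0],0],
    [[0,0,0],0]
  ],
  "hand": 0.0
}}

```text
time_s: 14.2
tcp_pos: [0.5611, -0.0306, 0.1401]
ee_rot: [[-0.972, -0.235, 0.0], [-0.235, 0.972, 0.0], [-0.0, -0.0, -1.0]]
wrist_force: [-0.5, -0.4, -0.5]
gripper_width: 0.345
gripper_force: 0.0
```

{"name": "apply_moves", "arguments": {
  "moves": [
    [[0,0,0],0],
    [[0,0,0],0],
    [[0,0,0],0],
    [[0,0,0],0],
    [[0,0,0],0]
  ]
}}

```text
time_s: 14.62
tcp_pos: [0.5611, -0.0303, 0.1401]
ee_rot: [[-0.972, -0.235, -0.0], [-0.235, 0.972, 0.0], [-0.0, 0.0, -1.0]]
wrist_force: [-0.6, 1.9, 0.7]
gripper_width: 0.18
gripper_force: 29.9
```

{"name": "apply_moves", "arguments": {
  "moves": [
    [[0,0,0],0],
    [[0,0,0],0],
    [[0,0,0],0],
    [[0,0,0],0],
    [[0,0,0],0]
  ]
}}

```text
time_s: 15.03
tcp_pos: [0.5611, -0.0304, 0.1401]
ee_rot: [[-0.972, -0.235, 0.0], [-0.235, 0.972, 0.0], [-0.0, 0.0, -1.0]]
wrist_force: [-1.6, 3.2, 0.9]
gripper_width: 0.179
gripper_force: 29.9
```

Run:
```python
from h import *
p=imaging.capture("wrist");a=cv2.resize(p["frame"][190:300,250:400],None,fx=3,fy=3,interpolation=cv2.INTER_CUBIC)
q=imaging.capture("side");b=cv2.resize(q["frame"][145:225,290:360],None,fx=4,fy=4,interpolation=cv2.INTER_CUBIC)
b=cv2.copyMakeBorder(b,0,max(0,330-b.shape[0]),0,0,cv2.BORDER_CONSTANT)[:330];cv2.imwrite("pics/c7.png",np.hstack([a,b]))
print(p["eye"],np.round(p["orientation"],3).tolist(),r.pinch_z)
for z in(.16,.18,.115): print(z,proj(p,[[.5611,-.0304,z]]),proj(q,[[.5611,-.0304,z]]))
```

```text
[ 0.49222351 -0.04746329  0.30065926] [[-0.235, 0.94, 0.249], [0.972, 0.227, 0.061], [0.001, 0.256, -0.967]] 0.0187
0.16 [[322.17821357 260.52252953]] [[324.46046662 180.0299457 ]]
0.18 [[322.30091415 281.2818363 ]] [[324.59039864 172.84219851]]
0.115 [[321.98990332 228.66293857]] [[324.17985652 195.55309761]]
```

View pics/c7.png

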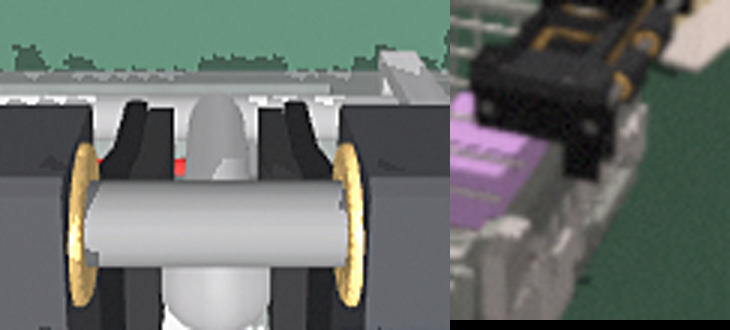

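The wrist crop shows a gap between the pads and the stem (stem at columns 190–243, pads at 175 and 250), while the ball at (217,295) fills the finger gap higher up. So the fingers bear on the ball. I'll open slightly, go 6 mm lower and pinch again.

{"name": "apply_moves", "arguments": {
  "moves": [
    [[0,0,0],0],
    [[0,0,0],0],
    [[0,0,0],0],
    [[0,0,0.003],0],
    [[0,0,0.003],0]
  ],
  "hand": 0.032
}}

```text
time_s: 15.55
tcp_pos: [0.5612, -0.0309, 0.1339]
ee_rot: [[-0.972, -0.235, 0.0], [-0.235, 0.972, -0.0], [-0.0, -0.0, -1.0]]
wrist_force: [-0.5, 0.7, 0.2]
gripper_width: 0.359
gripper_force: 0.0
```

{"name": "apply_moves", "arguments": {
  "moves": [
    [[0,0,0],0],
    [[0,0,0],0],
    [[0,0,0],0],
    [[0,0,0],0],
    [[0,0,0],0]
  ],
  "hand": 0.0
}}

```text
time_s: 15.97
tcp_pos: [0.5611, -0.0303, 0.134]
ee_rot: [[-0.972, -0.235, -0.0], [-0.235, 0.972, 0.0], [-0.0, 0.0, -1.0]]
wrist_force: [0.1, 2.0, -0.5]
gripper_width: 0.18
gripper_force: 30.0
```

{"name": "apply_moves", "arguments": {
  "moves": [
    [[0,0,0],0],
    [[0,0,0],0],
    [[0,0,0],0]
  ]
}}

```text
time_s: 16.22
tcp_pos: [0.5611, -0.0303, 0.134]
ee_rot: [[-0.972, -0.235, -0.0], [-0.235, 0.972, 0.0], [0.0, 0.0, -1.0]]
wrist_force: [0.1, 1.6, -0.9]
gripper_width: 0.181
gripper_force: 30.0
```

Same width 6 mm lower, so it is the stem that is held. Lift now.

{"name": "apply_moves", "arguments": {
  "moves": [
    [[0,0,-0.003],0],
    [[0,0,-0.003],0],
    [[0,0,-0.003],0],
    [[0,0,-0.002],0],
    [[0,0,0],0]
  ]
}}

```text
time_s: 16.63
tcp_pos: [0.5613, -0.0307, 0.1458]
ee_rot: [[-0.972, -0.235, 0.001], [-0.235, 0.972, -0.0], [-0.001, -0.0, -1.0]]
wrist_force: [-0.9, 1.7, -0.9]
gripper_width: 0.187
gripper_force: 30.0
```

{"name": "apply_moves", "arguments": {
  "moves": [
    [[0,-0.004,0],0],
    [[0,-0.005,0],0],
    [[0,0,0],0]
  ]
}}

```text
time_s: 16.88
tcp_pos: [0.5635, -0.0403, 0.1451]
ee_rot: [[-0.972, -0.234, 0.0], [-0.234, 0.972, -0.001], [-0.0, -0.001, -1.0]]
wrist_force: [-0.8, -0.3, -2.2]
gripper_width: 0.184
gripper_force: 30.0
```

{"name": "apply_moves", "arguments": {
  "moves": [
    [[0,-0.008,0],0],
    [[0,-0.008,0],0],
    [[0,-0.008,0],0],
    [[0,-0.005,0],0],
    [[0,0,0],0]
  ]
}}

```text
time_s: 17.3
tcp_pos: [0.5704, -0.069, 0.145]
ee_rot: [[-0.972, -0.234, 0.0], [-0.234, 0.972, -0.001], [-0.0, -0.001, -1.0]]
wrist_force: [0.9, -1.8, -0.9]
gripper_width: 0.183
gripper_force: 30.0
```

{"name": "apply_moves", "arguments": {
  "moves": [
    [[0,0,0],0],
    [[0,0,0],0]
  ]
}}

```text
time_s: 17.47
tcp_pos: [0.5702, -0.068, 0.1452]
ee_rot: [[-0.972, -0.234, 0.0], [-0.234, 0.972, -0.0], [-0.0, -0.001, -1.0]]
wrist_force: [0.1, -0.2, -0.4]
gripper_width: 0.183
gripper_force: 30.0
```

Run:
```python
from h import *
s=r.sense();print(s["tcp_pos"],s["wrist_force"],s["moment"],s["gripper_width"])
p=imaging.capture("wrist");cv2.imwrite("pics/w8.png",p["frame"][100:330])
for n in("side","wrist"):
  p=imaging.capture(n)
  for t,z in(("bolt_handle",.17),("bolt",.126),("keeper_lip",.109),("gate_hinge",.115)):
    o=models.place_of(p,t)
    if o: print(n,t,np.round(np.array(o[0]["at"])*[640,400]),round(o[0]["confidence"],2),np.round(onz(p,o[0]["at"],z),4))
```

```text
[ 0.57021231 -0.06796812  0.1451675 ] [ 0.13145308 -0.15157827 -0.39023787] [-0.34363788 -0.1683396  -0.03529024] 0.18282667038101608
side bolt_handle [333. 169.] 0.47 [ 0.5647 -0.0731  0.17  ]
side bolt [328. 183.] 0.46 [ 0.5748 -0.0674  0.126 ]
side keeper_lip [315. 212.] 0.96 [0.5469 0.0317 0.109 ]
side gate_hinge [336. 165.] 0.95 [ 0.6146 -0.1755  0.115 ]
wrist bolt_handle [323. 265.] 0.55 [ 0.5699 -0.0671  0.17  ]
wrist bolt [320. 233.] 0.76 [ 0.571  -0.0683  0.126 ]
wrist keeper_lip [477. 225.] 0.94 [0.5468 0.0364 0.109 ]
wrist gate_hinge [117. 260.] 0.85 [ 0.6274 -0.1987  0.115 ]
```

View pics/w8.png

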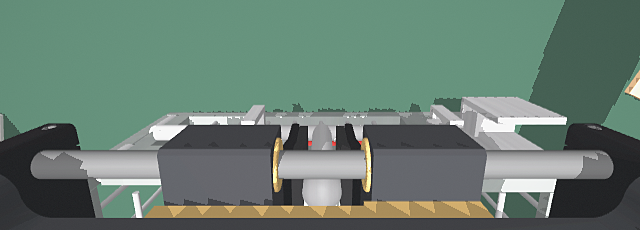

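The bolt is drawn about 38 mm, with its tip clear of the keeper (at (515,105)). Now swing the gate, turning the tool with it.

{"name": "apply_moves", "arguments": {
  "moves": [
    [[0.0036,-0.0007,0],-1.5],
    [[0.0073,-0.0015,0],-3],
    [[0.0073,-0.0015,0],-3],
    [[0.0073,-0.0015,0],-3],
    [[0.0036,-0.0007,0],-1.5]
  ]
}}

```text
time_s: 18.43
tcp_pos: [0.5443, -0.0822, 0.1453]
ee_rot: [[-0.901, -0.434, 0.001], [-0.434, 0.901, 0.0], [-0.001, -0.0, -1.0]]
wrist_force: [1.1, -0.6, -1.7]
gripper_width: 0.181
gripper_force: 30.0
```

{"name": "apply_moves", "arguments": {
  "moves": [
    [[0,0,0],0],
    [[0,0,0],0]
  ]
}}

```text
time_s: 18.6
tcp_pos: [0.5446, -0.082, 0.1452]
ee_rot: [[-0.902, -0.431, 0.001], [-0.431, 0.902, 0.0], [-0.001, -0.0, -1.0]]
wrist_force: [1.8, 0.4, -1.1]
gripper_width: 0.183
gripper_force: 30.0
```

```bash
cat >> h.py <<'E'
def gate(H=np.array([.628,-.199]),r0=np.array([-.0578,.131])):
    s=r.sense();d=s["tcp_pos"][:2]-H;y=s["ee_rot"][:2,1]
    a=np.degrees(np.arctan2(d[1],d[0])-np.arctan2(r0[1],r0[0]));ty=np.degrees(np.arctan2(y[1],y[0]))-103.6
    # offset of rod from hinge is fixed 25.5 mm: angle and slide from |d|
    L=np.sqrt(d@d-.0255**2);ang=np.degrees(np.arctan2(d[1],d[0])-np.arctan2(L,-.0255))-13.6
    print("tcp",s["tcp_pos"].round(4),"gate~",round(a,2),round(ang,2),"tool turned",ty.round(2),"along",L.round(4),"F",s["wrist_force"].round(1),"M",s["moment"].round(2),"w",s["gripper_width"].round(3),"j6",s["joints"][5].round(1),"t",s["time_s"])
    return s
E
python3 - <<'E'
from h import *
gate()
for n in("side","wrist","top"):
  p=imaging.capture(n)
  for t,z in(("bolt_handle",.17),("bolt",.126),("gate_hinge",.115)):
    o=models.place_of(p,t)
    if o: print(n,t,round(o[0]["confidence"],2),np.round(onz(p,o[0]["at"],z),4))
E
```

```text
Traceback (most recent call last):
  File "h.py", line 33, in gate
    print("tcp",s["tcp_pos"].round(4),"gate~",round(a,2),round(ang,2),"tool turned",ty.round(2),"along",L.round(4),"F",s["wrist_force"].round(1),"M",s["moment"].round(2),"w",s["gripper_width"].round(3),"j6",s["joints"][5].round(1),"t",s["time_s"])
                                                                                                                                                                              ^^^^^^^^^^^^^^^^^^^^^^^^
AttributeError: 'float' object has no attribute 'round'
```

```bash
sed -i 's/"w",s\["gripper_width"\].round(3)/"w",s["gripper_width"]/' h.py
python3 - <<'E'
from h import *
gate()
for n in("side","wrist","top"):
  p=imaging.capture(n)
  for t,z in(("bolt_handle",.17),("bolt",.126),("gate_hinge",.115)):
    o=models.place_of(p,t)
    if o: print(n,t,round(o[0]["confidence"],2),np.round(onz(p,o[0]["at"],z),4))
E
```

```text
tcp [ 0.5446 -0.082   0.1452] gate~ 11.68 11.67 tool turned 11.93 along 0.1415 F [ 1.8  0.4 -1.1] M [-0.01 -0.21 -0.03] w 0.1827613962073016 j6 -72.8 t 18.6
side bolt_handle 0.61 [ 0.5619 -0.1015  0.17  ]
side bolt 0.51 [ 0.548  -0.0861  0.126 ]
side gate_hinge 0.9 [ 0.628 -0.187  0.115]
wrist bolt_handle 0.57 [ 0.5439 -0.081   0.17  ]
wrist bolt 0.94 [ 0.5456 -0.0801  0.126 ]
wrist gate_hinge 0.59 [ 0.6284 -0.1998  0.115 ]
top gate_hinge 0.63 [ 0.638 -0.193  0.115]
```

{"name": "apply_moves", "arguments": {
  "moves": [
    [[0.0036,-0.0007,0],-1.5],
    [[0.0073,-0.0015,0],-3],
    [[0.0073,-0.0015,0],-3],
    [[0.0073,-0.0015,0],-3],
    [[0.0073,-0.0015,0],-3]
  ]
}}

```text
time_s: 19.62
tcp_pos: [0.5198, -0.1049, 0.1453]
ee_rot: [[-0.775, -0.632, 0.001], [-0.632, 0.775, -0.0], [-0.001, -0.001, -1.0]]
wrist_force: [1.7, -0.4, -1.2]
gripper_width: 0.184
gripper_force: 30.0
```

{"name": "apply_moves", "arguments": {
  "moves": [
    [[0.0073,-0.0015,0],-3],
    [[0.0043,-0.0008,0],-1.8],
    [[0,0,0],0],
    [[0,0,0],0]
  ]
}}

```text
time_s: 19.95
tcp_pos: [0.5123, -0.1141, 0.1451]
ee_rot: [[-0.722, -0.692, 0.0], [-0.692, 0.722, 0.0], [-0.0, -0.0, -1.0]]
wrist_force: [1.0, 0.1, -0.4]
gripper_width: 0.184
gripper_force: 30.0
```

Run:
```python
from h import *
gate()
for n in("side","wrist","top"):
  p=imaging.capture(n)
  for t,z in(("bolt_handle",.17),("bolt",.126),("keeper_lip",.109),("gate_hinge",.115),("bottle",.07),("spool",0),("scissors",0),("tray",0)):
    o=models.place_of(p,t)
    if o: print(n,t,round(o[0]["confidence"],2),np.round(onz(p,o[0]["at"],z),4))
```

```text
tcp [ 0.5123 -0.1141  0.1451] gate~ 29.91 29.89 tool turned 30.2 along 0.1413 F [ 1.   0.1 -0.4] M [ 0.13 -0.27 -0.1 ] w 0.18380444559640124 j6 -51.4 t 19.95
side bolt_handle 0.52 [ 0.5111 -0.1132  0.17  ]
side bolt 0.71 [ 0.5244 -0.1248  0.126 ]
side keeper_lip 0.77 [0.5464 0.0364 0.109 ]
side gate_hinge 0.75 [ 0.6184 -0.1721  0.115 ]
side bottle 0.94 [0.4208 0.2892 0.07  ]
side spool 0.5 [0.4013 0.1285 0.    ]
side scissors 0.73 [ 0.408  -0.1595  0.    ]
wrist bolt_handle 0.94 [ 0.5125 -0.1132  0.17  ]
wrist bolt 0.77 [ 0.5128 -0.113   0.126 ]
wrist gate_hinge 0.69 [ 0.6264 -0.2005  0.115 ]
wrist scissors 0.87 [ 0.4055 -0.1578  0.    ]
top gate_hinge 0.51 [ 0.634  -0.2012  0.115 ]
top bottle 0.36 [ 0.6417 -0.2046  0.07  ]
top scissors 0.73 [ 0.4056 -0.1584  0.    ]
top tray 0.66 [ 0.4672 -0.3371  0.    ]
```

Gate is at about 30° with the bolt drawn, and the bottle and bystanders are in place. Settle briefly and hand in.

{"name": "apply_moves", "arguments": {
  "moves": [
    [[0,0,0],0],
    [[0,0,0],0],
    [[0,0,0],0],
    [[0,0,0],0],
    [[0,0,0],0]
  ]
}}

```text
time_s: 21.72
tcp_pos: [0.5123, -0.114, 0.1451]
ee_rot: [[-0.721, -0.693, 0.0], [-0.693, 0.721, -0.0], [-0.0, -0.0, -1.0]]
wrist_force: [1.8, 0.8, -1.4]
gripper_width: 0.182
gripper_force: 30.0
```

Run:
```python
from h import *
gate(); print(r.finish_job())
```

```text
tcp [ 0.5123 -0.114   0.1451] gate~ 29.88 29.85 tool turned 30.28 along 0.1413 F [ 1.8  0.8 -1.4] M [ 0.08 -0.47 -0.03] w 0.18215363615773825 j6 -51.3 t 21.7167
the job is handed in; nothing more can be done
None
```

I handed the job in at 21.7 s, with no verdict returned: by my measurements the bottle stands upright near the ledge's middle, the bolt is drawn about 38 mm and its handle still gripped, and the gate is held still at about 30°.

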